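# Screw the lid on the food flask

## Robot

A 6-joint arm with a two-finger parallel gripper is mounted at the origin on a cart in front of the work surface, level with it; the furniture and walls round the work are solid. World frame = base frame: x ahead of the robot, y to its left, z up, the work surface at z = 0. Lengths are in mm, angles in degrees, forces in N, time in s.
With the tool pointing down it reaches from about 375 to 900 mm from the base axis. Payload 3.1 kg.
Tool frame: the origin (TCP) lies midway between the tips of the shut fingers; the grasp point (between the pads) lies 19 mm behind it; z points along the fingers, y is the line along which they close (so a half turn about z gives the same grasp; the last joint's range is limited). The gripper opens to 87 mm and grips with 3 to 60 N. Pads are 19 mm wide; open, the fingers measure 117 mm over their backs; the gripper's body (75 mm by 190 mm) begins 51 mm behind the grasp point.
Start: joints at [66.606, 30.224, 82.088, -0, 67.689, -10.227], TCP at [142.324, 608.556, 222.548] pointing down, gripper open.
Joint ranges: [-176.69, 176.69], [-43.24, 126.21], [12.49, 139.97], [-82, 262], [0, 151.66], [-163.58, 163.58]. Speed limits (degrees/s): [159.86, 159.86, 180, 180, 180, 180].

## Interface

Orientations are given as a 3x3 rotation matrix whose columns are the frame's x, y, z axes.
In Python, from workcell import env, viewer, spotter gives the robot as it stands. The module is installed in compiled form; this text tells all that it offers.
- The arm moves only by the shell command python3 -m creep 'ROWS' [FORCE]. ROWS is text: rows parted by semicolons, each of 7 numbers parted by spaces: the closure in counts, from 0 (fully open) to 255 (shut), then the shift along the tool's x, y, z normalised to -1 to 1, where 1 is 5 cm, then the turn, a rotation vector about the tool's x, y, z normalised to -1 to 1, where 1 is 5 degrees. In form: jaw x y z wx wy wz; .... A call has exactly 8 rows; each row shifts and turns the commanded pose from where the row before left it, along the tool's axes as they then stand; what a row does not reach is not made up. A row lasts 1/12 s, in which the tool goes at most 41.7 mm and 7.16 degrees, less where a joint would pass 70% of its speed; a pose out of reach is approached as far as the arm can. A call with a number of a shift or a turn outside -1 to 1 is refused whole. A call with a gripper value outside its range is refused whole. The fingers move at their own pace and stop on an object; FORCE is the grip in N (left out, the last holds). Time passes only in rows, so rows that do not move let the fingers close, or fill a call up. It gives the time, the measured TCP pose, the force, the opening and the grip force at its end, in the units of the state.
- env.observe(): the state, without advancing time (a new reading comes with each control period).
- viewer.read_camera(name): name is "scene" or "side" or "wrist"; returns the picture (400x640x3 uint8, blue, green, red); there is no depth.
- viewer.calibration(name): a dict with "vfov" (degrees; the focal length in pixels is half the picture's height over the tangent of half this angle, whatever the lens; pixels are square), "cx", "cy" (the principal point, pixels), "dist_coeffs" ([k1, k2, p1, p2, k3] as OpenCV has them; the pictures are not rectified), "rvec" (rotation vector, rad) and "tvec" (3), from world to camera coordinates, as OpenCV has them; the wrist camera has in their place "mount" (4x4, takes a point from camera to tool coordinates, whose origin is the TCP and whose axes are the flange's). Camera axes: x right, y down, z forward; pixel columns grow to the right and rows downward; lengths in mm; the calibration is good to about 2 mm. A picture is of the moment at which its call begins: read the wrist's pose just before it. calibration takes no time and is no camera call.
- env.sign_off(): hands the job in; it is judged then, once.
Trained networks look in the newest picture that a camera, given by its name, has taken for a name from the list of things; names that differ only in an ending like _2 or _b are one class to them, and where a whole thing is asked for, a point or a joint stands for the part that bears it (a point fixed in the world has none). Each returns a list of dicts, best first, with "p" (0 to 1); they miss things now and then, are a little off and sometimes report something else, mostly with a low value. They report only what shows in the picture. A call takes as long as a camera call. They do not tell look-alikes from the thing itself.
- spotter.silhouettes(query, camera): "mask" (400x640 bool, what is visible of it) and "rect" ([left, top, right, bottom] in pixels, round what is visible of it).
The state is a dict: "time_s": time; "joint_positions": joint angles; "joint_velocities": joint speeds; "tau": joint torques, N m; "eef_pos": TCP position; "tool_rot": TCP orientation; "force": force on the tool from outside, world axes, zero at the start; "torque": the same for the moment, N m; "width": finger opening in mm; "gripper_force": force on a finger pad.
Only numpy, scipy, OpenCV 4.12 (cv2) and the standard library are available. Lean on these libraries where they do the work, as an engineer would, in place of code of your own. Each camera call takes 0.05 s, during which the arm holds its last target. There are 200 camera calls.

## Task

Close the green food flask with its orange screw lid: set the lid on the neck and, pressing only lightly, turn it backwards (anticlockwise from above) until you feel its thread drop in, then screw it clockwise, letting it sink freely, until it comes up gently against its end stop, fully home, and let go. Never force the lid, and leave the mug, the spice jar and the tin where they are.

Things in the scene. Friction and masses are not known exactly. Their poses are not given: they have to be found in the camera images.
- lid_center (a point): Orange plastic screw lid, loose, ribbed, 56 mm across, 34 mm high, about 70 g, lying open side down on the worktop. This point: on its axis, half-way up (17 mm over its lower edge); z up its axis. Inside, 5 mm over the lower edge, four round pins 4.4 mm thick point inwards, on the lid's +x, +y, -x and -y axes. Grip it from above across the outside.
- flask: Green and steel food flask 62 mm across, clamped upright in a grey 120 mm square holder fixed to the worktop; it neither moves nor turns. Origin on its axis at worktop level, z up. Its narrow neck, tapered at the top, takes the lid with 0.8 mm of play. Forced is: over 90 N between lid and neck, all contacts summed (1.5 N m on a stop); gripped with only 20 N it slips first.
- flask_mouth (a point): Centre of the neck's top, 100 mm over the worktop; a rubber seal stands 1.5 mm higher. Round the neck are four equal quick threads, one each 90 deg, at an angle that differs from flask to flask and does not follow from this pose. Each, going anticlockwise from above: an upright stop (8 deg), a level thread top (62 deg), a gap (20 deg) where a pin drops into the groove below.
- lid_on_thread (a point): Where the lid's centre is, 101 mm over the worktop, while its pins ride on the level thread tops, before the drop. Set down by chance on the stops it is 3 mm higher: that small first drop is not yet the thread. Turned clockwise on the thread tops, the pins jam on the stops; turned anticlockwise they reach the gaps (82 deg at most).
- lid_dropped (a point): Where the lid's centre is, 92 mm over the worktop, when the pins have dropped 9 mm through the gaps into the grooves. Farther anticlockwise they meet the next stop. From here turn clockwise.
- lid_home (a point): Where the lid's centre is, 87 mm over the worktop, when fully home: about 66 deg clockwise from the drop. The lid sinks 1 mm for each 9 deg or so, once the play of 1 mm up and down is taken up; the hand must sink with it. The last 1.5 mm press the seal (6 N), then the pins meet the stops. Friction keeps the lid where it is left.
- mug: Green and white mug, 64 x 89 x 48 mm, a bystander. Origin at the centre of its underside.
- spice_jar: Spice jar with a red cap, 45 mm across, 106 mm high, a bystander. Origin at the centre of its underside.
- tin: Round food tin, 87 mm across, 40 mm high, a bystander. Origin at the centre of its underside.
Things that resemble listed ones, but are neither listed nor needed, are in the scene too. There is more than one size of the part that bears lid_center; the job needs the smallest.

How it is judged (in metres and radians):
On the way:
1. the lid has been set upright over the neck, but is not yet screwed down (horizontal distance between lid_center and flask below 0.004 m and z of lid_center in the frame of flask between 0.0895 and 0.109 m and angle between lid_center's own z axis and vertical below 0.1 rad), for 0.1 s.
At the end, for the whole second after the job is handed in: The lid sits fully screwed down on the flask's neck: its centre within 3 mm of the flask's axis and less than 88.5 mm over the worktop (fully home is 87 mm, only dropped in is 92 mm), upright within 0.06 rad, at rest and released (horizontal distance between lid_center and flask below 0.003 m and z of lid_center in the frame of flask between 0.083 and 0.0885 m and angle between lid_center's own z axis and vertical below 0.06 rad); the robot touches nothing.
It fails at once if the lid is forced: the force between lid and flask exceeds 90 N, summed over all contacts (contact force between lid and flask above 90 N).
It fails at once if the mug is moved by more than 20 mm (distance of mug from where it was at the start of the episode above 0.02 m).
It fails at once if the spice jar is moved by more than 20 mm (distance of spice_jar from where it was at the start of the episode above 0.02 m).
It fails at once if the tin is moved by more than 20 mm (distance of tin from where it was at the start of the episode above 0.02 m).
It also fails if it takes over 72 s, if anything falls off the work surface, if the arm or the gripper's body presses on something with over 40 N, if the wrist force passes 120 N, or if a joint passes its speed limit or range.

## Working session

There is one attempt and no reset: what is moved stays moved. The work goes in short steps, Python scripts to look and compute and a shell command to move; the robot and the scene stay as the last step left them, time stands still between calls to the robot, and variables do not carry over. Pictures are saved under pics/ and viewed, at most 10 in all, crops included, and the job is handed in when it is done.

```bash
mkdir -p pics; python3 - <<'E'
from workcell import env, viewer, spotter
import cv2,numpy as np
s=env.observe();print(s)
for c in("scene","side","wrist"):
    im=viewer.read_camera(c);cv2.imwrite(f"pics/{c}1.png",im);print(c,viewer.calibration(c))
    for q in("lid_center","flask"):
        print(q,[(round(d["p"],2),d["rect"]) for d in spotter.silhouettes(q,c)])
a=cv2.imread("pics/scene1.png");b=cv2.imread("pics/side1.png")
cv2.imwrite("pics/two.png",cv2.resize(np.vstack([a,b]),(480*1,600)))
E
```

```text
{'time_s': 0.0, 'joint_positions': array([ 6.66068603e+01,  3.02804774e+01,  8.21570079e+01,  2.77539148e-04,
        6.76888731e+01, -1.02260420e+01]), 'joint_velocities': array([ 0.0063    , -0.04018565, -0.03639056, -0.00091723,  0.01588983,
       -0.01172813]), 'tau': array([ 7.23004196e-04, -4.40044606e+01, -1.76593351e+01,  6.36117370e-02,
        5.81482379e-02, -1.36793806e-04]), 'eef_pos': array([142.0284655 , 607.88993241, 221.55198239]), 'tool_rot': array([[-9.73709279e-01,  2.27792592e-01, -8.79727922e-04],
       [ 2.27793947e-01,  9.73707260e-01, -2.02231238e-03],
       [ 3.95929684e-04, -2.16954103e-03, -9.99997568e-01]]), 'force': array([-0.32732772,  0.53423366, -0.23925915]), 'torque': array([-0.07532178, -0.03496286,  0.00053302]), 'gripper_force': 0.0, 'width': 86.80000057882484}
scene {'vfov': 54.719952023459044, 'cx': 320.31752908757977, 'cy': 197.1873278305682, 'dist_coeffs': array([0.00121885, 0.        , 0.        , 0.        , 0.        ]), 'rvec': array([ 2.13886408, -1.05937405,  0.43153399]), 'tvec': array([-328.09878715,  387.73371259,  778.41130825])}
[... 477 characters left out ...]
.93, [248.7, 215.9, 276.2, 239.0]), (0.67, [311.9, 209.6, 333.0, 231.1]), (0.51, [285.7, 203.2, 302.6, 214.9])]
flask [(0.79, [329.8, 242.0, 393.4, 303.8])]
wrist {'vfov': 68.27530374159029, 'cx': 318.82147787119476, 'cy': 200.14564257715617, 'dist_coeffs': array([-0.0117016,  0.       ,  0.       ,  0.       ,  0.       ]), 'mount': array([[ 4.29325811e-04, -9.65110701e-01, -2.61841842e-01,
         7.11006522e+01],
       [ 9.99999558e-01,  1.95311072e-04,  9.19749161e-04,
         1.21932379e-02],
       [-8.36519147e-04, -2.61842122e-01,  9.65110358e-01,
        -1.61474714e+02],
       [ 0.00000000e+00,  0.00000000e+00,  0.00000000e+00,
         1.00000000e+00]])}
lid_center []
flask []
```

View pics/scene1.png

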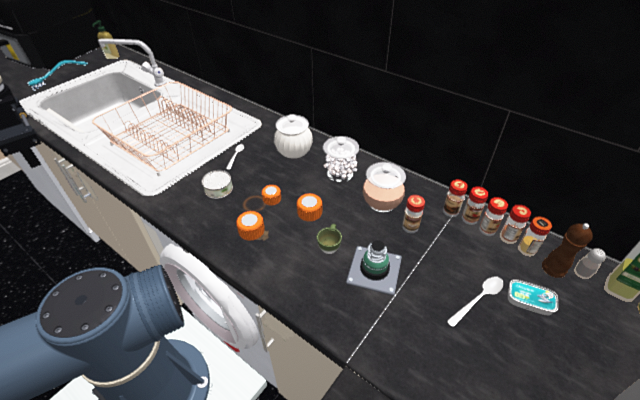

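View pics/side1.png

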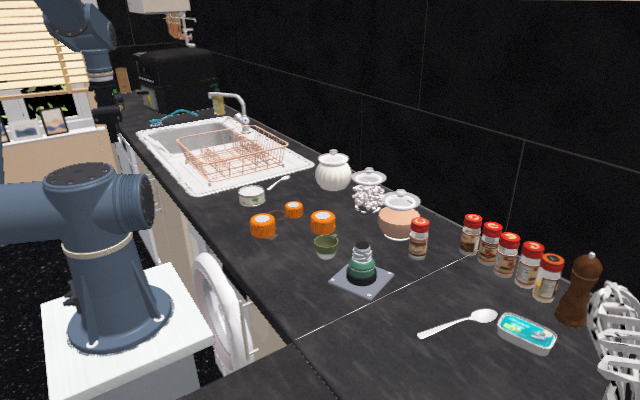

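```bash
cat > h.py <<'E'
import cv2,numpy as np
from workcell import env, viewer, spotter
def ray(c,u,v,s=None):
    k=viewer.calibration(c);f=200/np.tan(np.radians(k["vfov"]/2))
    K=np.array([[f,0,k["cx"]],[0,f,k["cy"]],[0,0,1]])
    p=cv2.undistortPoints(np.array([[[u,v]]],float),K,k["dist_coeffs"]).ravel()
    d=np.array([p[0],p[1],1])
    if c=="wrist":
        R,t=s["tool_rot"],s["eef_pos"];M=k["mount"]
        return R@M[:3,3]+t, R@M[:3,:3]@d
    R=cv2.Rodrigues(k["rvec"])[0]
    return -R.T@k["tvec"], R.T@d
def onz(c,u,v,z,s=None):
    o,d=ray(c,u,v,s);return o+d*(z-o[2])/d[2]
def proj(c,P,s):
    k=viewer.calibration(c);f=200/np.tan(np.radians(k["vfov"]/2))
    K=np.array([[f,0,k["cx"]],[0,f,k["cy"]],[0,0,1]])
    if c=="wrist":
        M=k["mount"];R=s["tool_rot"]@M[:3,:3];o=s["tool_rot"]@M[:3,3]+s["eef_pos"]
        r=cv2.Rodrigues(R.T)[0];t=-R.T@o
    else: r,t=k["rvec"],k["tvec"]
    return cv2.projectPoints(np.atleast_2d(P).astype(float),r,t,K,k["dist_coeffs"])[0][:,0]
E
python3 - <<'E'
from h import *
for c,bs in(("scene",[(309,208),(271,195.5),(249.5,226),(376,269)]),("side",[(262.5,227.5),(322.5,220.3),(294,209),(361.6,273)])):
    for b in bs: print(c,b,onz(c,*b,17).round(),onz(c,*b,60).round())
E
```

```text
scene (309, 208) [568.  64.  17.] [536.  37.  60.]
scene (271, 195.5) [540. 187.  17.] [510. 153.  60.]
scene (249.5, 226) [415. 152.  17.] [392. 120.  60.]
scene (376, 269) [ 504. -201.   17.] [ 476. -214.   60.]
side (262.5, 227.5) [419. 147.  17.] [389.  79.  60.]
side (322.5, 220.3) [585.  82.  17.] [544.  18.  60.]
side (294, 209) [552. 194.  17.] [513. 122.  60.]
side (361.6, 273) [ 518. -190.   17.] [ 481. -235.   60.]
```

The scene view shows three orange lids; the smallest appears to be at (271,195), about world (545,188). The flask stands at (376,269), about (490,-205). I'll move the wrist over the lid to check.

```bash
R='0 -0.61 -0.4 0 0 0 0'; python3 -m creep '0 -0.61 -0.4 0 0 0 0;0 -0.61 -0.4 0 0 0 0;0 -0.61 -0.4 0 0 0 0;0 -0.61 -0.4 0 0 0 0;0 -0.61 -0.4 0 0 0 0;0 -0.61 -0.4 0 0 0 0;0 -0.61 -0.4 0 0 0 0;0 -0.61 -0.4 0 0 0 0' && python3 -m creep '0 -0.61 -0.4 0 0 0 0;0 -0.61 -0.4 0 0 0 0;0 -0.61 -0.4 0 0 0 0;0 -0.61 -0.4 0 0 0 0;0 -0.61 -0.4 0 0 0 0;0 -0.61 -0.4 0 0 0 0;0 -0.61 -0.4 0 0 0 0;0 -0.61 -0.4 0 0 0 0'
cat >> h.py <<'E'
def lids(tag):
    s=env.observe();im=viewer.read_camera("wrist");cv2.imwrite(f"pics/{tag}.png",im)
    print(s["time_s"],s["eef_pos"].round(1),s["tool_rot"].round(3).tolist(),s["joint_positions"].round(1),s["force"].round(1))
    for d in spotter.silhouettes("lid_center","wrist"):
        m=np.argwhere(d["mask"])[:,::-1].astype(float)
        (c,r)=cv2.minEnclosingCircle(m.astype(np.float32))
        print(round(d["p"],2),d["rect"],len(m),c,r,onz("wrist",*m.mean(0),24,s).round(1))
    return s,im
E
python3 -c "from h import *;lids('w1')"
```

```text
time_s: 1.12
eef_pos: [344.5, 395.9, 222.8]
tool_rot: [[-0.974, 0.228, 0.0], [0.228, 0.974, 0.0], [-0.0, 0.0, -1.0]]
force: [-0.2, -0.8, -0.5]
width: 86.9
gripper_force: 0.0
time_s: 1.78
eef_pos: [545.7, 184.3, 222.8]
tool_rot: [[-0.974, 0.228, 0.0], [0.228, 0.974, 0.0], [-0.0, 0.0, -1.0]]
force: [0.5, -0.2, 0.9]
width: 87.1
gripper_force: 0.0
1.7833 [545.7 184.3 222.8] [[-0.974, 0.228, 0.0], [0.228, 0.974, 0.0], [-0.0, 0.0, -1.0]] [  7.5  26.4  89.3   0.   64.3 -69.3] [ 0.5 -0.2  0.9]
0.96 [231.5, 42.1, 297.7, 113.1] 3735 (265.3280334472656, 77.58953094482422) 36.33624267578125 [417.2 151.2  24. ]
0.8 [303.0, 155.8, 345.6, 200.6] 1633 (324.5, 178.2608642578125) 23.394933700561523 [546.5 192.3  24. ]
0.65 [204.6, 193.0, 266.9, 245.3] 2418 (233.54347229003906, 219.05279541015625) 31.827072143554688 [566.6  67.8  24. ]
0.3 [0.2, 159.3, 108.6, 250.1] 5718 (47.749000549316406, 214.80809020996094) 59.3165168762207 [ 497.7 -169.8   24. ]
```

View pics/w1.png

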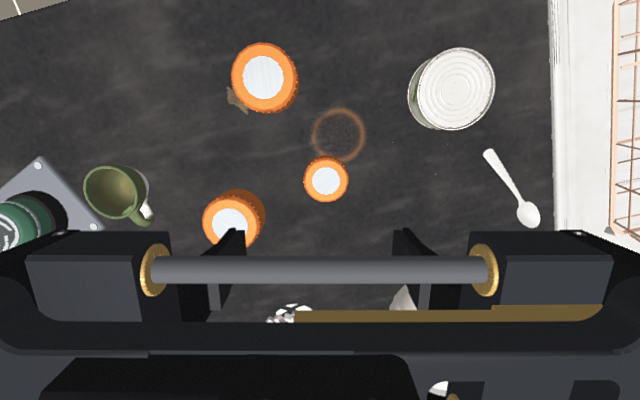

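The wrist view shows the three lids: large (265,78), medium (233,220) and the smallest at (325,179), so the target is about (546,192). I'll turn the tool so its x is world y and its y is world x, descending on the way.

```bash
python3 -m creep '0 0 0 0 0 0 0.96;0 0 0 0 0 0 0.96;0 0 0 0 0 0 0.96;0 0 0 0 0 0 0.96;0 0 0 0 0 0 0.96;0 0 0 0 0 0 0.96;0 0 0 0 0 0 0.96;0 0 0 0 0 0 0.96' >/dev/null && python3 -m creep '0 0 0 0.27 0 0 0.96;0 0 0 0.27 0 0 0.96;0 0 0 0.27 0 0 0.96;0 0 0 0.27 0 0 0.96;0 0 0 0.27 0 0 0.96;0 0 0 0.27 0 0 0.96;0 0 0 0.27 0 0 0.96;0 0 0 0.27 0 0 0.96'
python3 - <<'E'
from h import *
s,im=lids('w2')
# ellipse of the label/outer rim: use orange mask
hsv=cv2.cvtColor(im,cv2.COLOR_BGR2HSV);m=cv2.inRange(hsv,(5,150,80),(22,255,255))
cn=max(cv2.findContours(m,0,2)[0],key=cv2.contourArea);print(cv2.boundingRect(cn))
for P in [(x,y) for x in(544,546,548) for y in(189,192)]:pass
import scipy.optimize as so
t=np.linspace(0,2*np.pi,90)
def pred(p):
    pts=np.vstack([np.c_[p[0]+28*np.cos(t),p[1]+28*np.sin(t),z+0*t] for z in(1,33)])
    q=proj("wrist",pts,s);return np.r_[q.min(0),q.max(0)]
x,y,w,h=cv2.boundingRect(cn);ob=np.array([x,y,x+w,y+h])
r=so.least_squares(lambda p:pred(p)-ob,[546,192]);print(r.x,r.fun)
E
```

```text
time_s: 3.22
eef_pos: [544.0, 186.5, 114.1]
tool_rot: [[0.003, 1.0, -0.0], [1.0, -0.003, 0.0], [0.0, -0.0, -1.0]]
force: [-0.6, 0.4, 0.8]
width: 87.1
gripper_force: 0.0
3.2167 [544.  186.5 114.1] [[0.003, 1.0, -0.0], [1.0, -0.003, 0.0], [0.0, -0.0, -1.0]] [ 7.8 34.8 94.8  0.  50.4  7.9] [-0.6  0.4  0.8]
0.95 [289.6, 165.7, 352.3, 228.5] 3231 (321.0528259277344, 195.6829833984375) 33.055397033691406 [546.8 193.5  24. ]
0.95 [310.4, 284.2, 381.1, 306.3] 1561 (346.5, 305.5) 34.59056091308594 [570.1  91.8  24. ]
0.78 [135.1, 196.3, 228.8, 257.3] 3312 (182.0, 227.0) 45.04452133178711 [425.7 167.2  24. ]
(290, 163, 65, 66)
[547.61734446 192.85252005] [-0.39403723 -1.37906188  0.39479465  1.40593773]
```

View pics/w2.png

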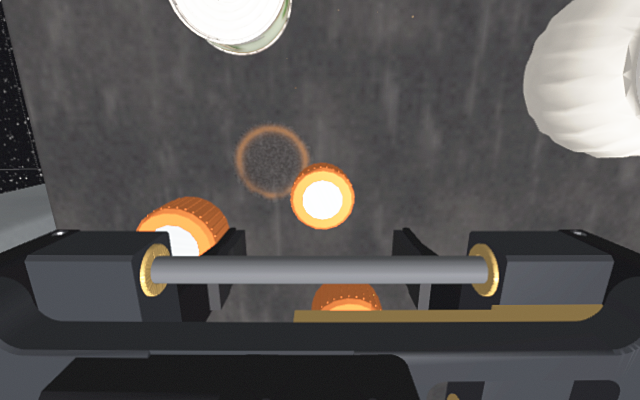

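The lid is centred at pixel (322,196), world (547.5,193), and its 56 mm size fits. I'll descend and grip it.

```bash
python3 -m creep '0 0.13 0.07 0 0 0 0;0 0 0 0.4 0 0 0;0 0 0 0.4 0 0 0;0 0 0 0.4 0 0 0;0 0 0 0.4 0 0 0;0 0 0 0.4 0 0 0;0 0 0 0.14 0 0 0;0 0 0 0 0 0 0' && python3 -m creep '255 0 0 0 0 0 0;255 0 0 0 0 0 0;255 0 0 0 0 0 0;255 0 0 0 0 0 0;255 0 0 0 0 0 0;255 0 0 0 0 0 0;255 0 0 0 0 0 0;255 0 0 0 0 0 0' 20
```

```text
time_s: 3.98
eef_pos: [547.6, 192.7, 6.7]
tool_rot: [[-0.002, 1.0, -0.002], [1.0, 0.002, -0.0], [-0.0, -0.002, -1.0]]
force: [0.3, -0.2, 0.4]
width: 87.1
gripper_force: 0.0
time_s: 4.65
eef_pos: [548.2, 192.3, 8.2]
tool_rot: [[-0.001, 1.0, 0.0], [1.0, 0.001, 0.0], [0.0, 0.0, -1.0]]
force: [-1.8, 0.1, 5.1]
width: 55.8
gripper_force: 20.0
```

```bash
python3 -m creep '255 0 0 -0.3 0 0 0;255 0 0 -0.8 0 0 0;255 0 0 -0.8 0 0 0;255 0 0 -0.8 0 0 0;255 0 0 -0.8 0 0 0;255 0 0 -0.5 0 0 0;255 -0.675 -0.083 0 0 0 0;255 -0.675 -0.083 0 0 0 0' && python3 -m creep '255 -0.675 -0.083 0 0 0 0;255 -0.675 -0.083 0 0 0 0;255 -0.675 -0.083 0 0 0 0;255 -0.675 -0.083 0 0 0 0;255 -0.675 -0.083 0 0 0 0;255 -0.675 -0.083 0 0 0 0;255 -0.675 -0.083 0 0 0 0;255 -0.675 -0.083 0 0 0 0' && python3 -m creep '255 -0.675 -0.083 0 0 0 0;255 -0.675 -0.083 0 0 0 0;255 -0.675 -0.083 0 0 0 0;255 -0.675 -0.083 0 0 0 0;255 0 0 0 0 0 0;255 0 0 0 0 0 0;255 0 0 0 0 0 0;255 0 0 0 0 0 0'
python3 - <<'E'
from h import *
s,im=lids('w3')
for d in spotter.silhouettes("flask","wrist"): print(d["p"],d["rect"])
E
```

```text
time_s: 5.32
eef_pos: [541.2, 125.5, 209.9]
tool_rot: [[-0.005, 1.0, 0.006], [1.0, 0.005, 0.0], [0.0, 0.006, -1.0]]
force: [0.8, -1.6, -0.7]
width: 56.3
gripper_force: 20.0
time_s: 5.98
eef_pos: [506.1, -146.7, 207.2]
tool_rot: [[-0.0, 1.0, -0.0], [1.0, 0.0, 0.0], [0.0, -0.0, -1.0]]
force: [0.6, -0.0, -0.8]
width: 56.1
gripper_force: 20.0
time_s: 6.65
eef_pos: [489.9, -278.7, 207.1]
tool_rot: [[-0.002, 1.0, -0.001], [1.0, 0.002, 0.001], [0.001, -0.001, -1.0]]
force: [0.3, -0.3, -1.2]
width: 55.6
gripper_force: 20.0
6.65 [ 489.9 -278.7  207.1] [[-0.002, 1.0, -0.001], [1.0, 0.002, 0.001], [0.001, -0.001, -1.0]] [-41.   26.6  91.9   0.   61.6 -41.1] [ 0.3 -0.3 -1.2]
0.72 [266.5, 197.3, 369.6, 308.3] 6219 (318.7173156738281, 252.78480529785156) 55.949058532714844 [ 490.2 -360.6   24. ]
0.85 [276.1, 39.7, 399.4, 169.6]
```

View pics/w3.png

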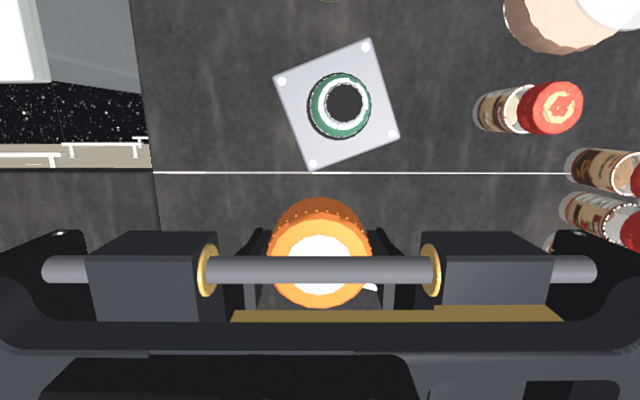

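The flask neck is at about (346,102) with its dark mouth clearly visible; the lid is held at (320,255).

```bash
python3 - <<'E'
from h import *
s=env.observe();im=cv2.imread("pics/w3.png");s=dict(s)
g=cv2.cvtColor(im,cv2.COLOR_BGR2GRAY)
for th in(60,90,120):
    m=(g[70:140,310:385]<th).astype(np.uint8)
    for c in cv2.findContours(m,cv2.RETR_LIST,cv2.CHAIN_APPROX_NONE)[0]:
        if len(c)>20 and 200<cv2.contourArea(c)<2500:
            e=cv2.fitEllipse(c);u,v=e[0][0]+310,e[0][1]+70
            print(th,cv2.contourArea(c),(u,v),e[1],onz("wrist",u,v,100,s).round(1))
m=im[50:155,290:400];cv2.imwrite("pics/c3.png",cv2.resize(m,None,fx=5,fy=5,interpolation=2))
# lid in hand: orange top
print(proj("wrist",s["tool_rot"]@np.array([[0,0,-26.]]).T[:,0]+s["eef_pos"],s))
E
```

```text
90 976.0 (344.0048179626465, 102.67445373535156) (34.256038665771484, 36.380672454833984) [ 512.5 -192.4  100. ]
120 1009.5 (343.9397315979004, 102.73553848266602) (34.94866180419922, 36.94028091430664) [ 512.4 -192.4  100. ]
120 306.5 (376.20655822753906, 142.35826110839844) (85.70873260498047, 165.10848999023438) [ 542.2 -226.2  100. ]
[[318.11697188 266.28774746]]
```

View pics/c3.png

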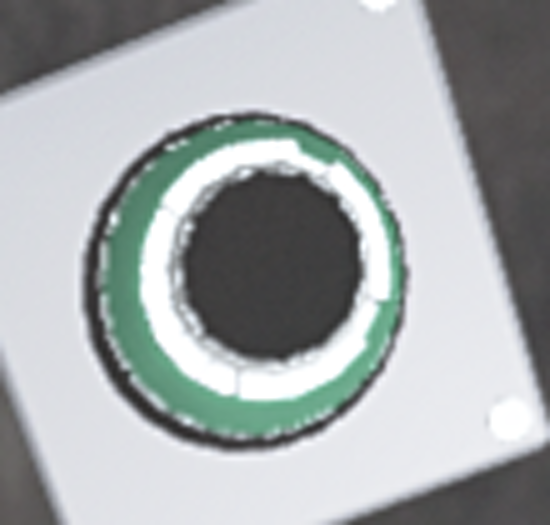

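```bash
python3 -m creep '255 0.34 0.22 -0.0 0 0 0;255 0.34 0.22 0 0 0 0;255 0 0 0.55 0 0 0;255 0 0 0.55 0 0 0;255 0 0 0 0 0 0;255 0 0 0 0 0 0;255 0 0 0 0 0 0;255 0 0 0 0 0 0'
python3 - <<'E'
from h import *
import scipy.optimize as so
s,im=lids('w4')
t=np.linspace(0,2*np.pi,120)
hsv=cv2.cvtColor(im,cv2.COLOR_BGR2HSV);m=cv2.inRange(hsv,(4,120,40),(25,255,255));m[:185]=0;m[:, :255]=0;m[:,390:]=0;m[300:]=0
ys,xs=np.nonzero(m);print("orange",xs.min(),xs.max(),ys.min(),ys.max())
for dx in(-1,0,1):
  L=np.vstack([np.c_[dx+28*np.cos(t),28*np.sin(t),z+0*t] for z in(8,-26)])
  q=proj("wrist",(s["tool_rot"]@L.T).T+s["eef_pos"],s);print(dx,q.min(0),q.max(0))
for d in spotter.silhouettes("flask","wrist"): print(d["p"],d["rect"])
x0,y0=proj("wrist",[512.5,-192.4,100],s)[0];print(x0,y0)
a,b=int(x0)-45,int(y0)-45
g=cv2.cvtColor(im,cv2.COLOR_BGR2GRAY)
for th in(90,120):
    mm=(g[max(b,0):b+90,a:a+90]<th).astype(np.uint8)
    for c in cv2.findContours(mm,cv2.RETR_LIST,cv2.CHAIN_APPROX_NONE)[0]:
        if 600<cv2.contourArea(c)<4000:
            e=cv2.fitEllipse(c);u,v=e[0][0]+a,e[0][1]+max(b,0)
            print(th,(u,v),e[1],onz("wrist",u,v,100,s).round(1),onz("wrist",u,v,101.5,s).round(1))
E
```

```text
time_s: 7.47
eef_pos: [513.3, -246.9, 154.2]
tool_rot: [[-0.001, 1.0, 0.003], [1.0, 0.001, -0.002], [-0.002, 0.003, -1.0]]
force: [-0.3, -0.6, -0.7]
width: 56.0
gripper_force: 20.0
7.4667 [ 513.3 -246.9  154.2] [[-0.001, 1.0, 0.003], [1.0, 0.001, -0.002], [-0.002, 0.003, -1.0]] [-36.9  31.   94.1   0.   54.7 -37. ] [-0.3 -0.6 -0.7]
0.72 [266.2, 198.0, 369.7, 306.1] 6253 (318.6838684082031, 252.70504760742188) 55.87211608886719 [ 513.7 -306.    24. ]
orange 266 372 197 299
-1 [262.90888333 197.76511643] [373.31955263 315.54458016]
0 [262.81026587 196.13333072] [373.41731315 313.9278847 ]
1 [262.71134611 194.49668216] [373.5153741 312.3055561]
0.85 [241.5, 60.9, 387.2, 205.2]
317.03154483891467 144.53697335951398
90 (316.0311622619629, 144.36940383911133) (41.72385787963867, 42.42531967163086) [ 511.8 -192.3  100. ] [ 511.8 -192.2  101.5]
120 (316.0252456665039, 144.40621185302734) (42.40056228637695, 43.196929931640625) [ 511.8 -192.3  100. ] [ 511.8 -192.2  101.5]
```

View pics/w4.png

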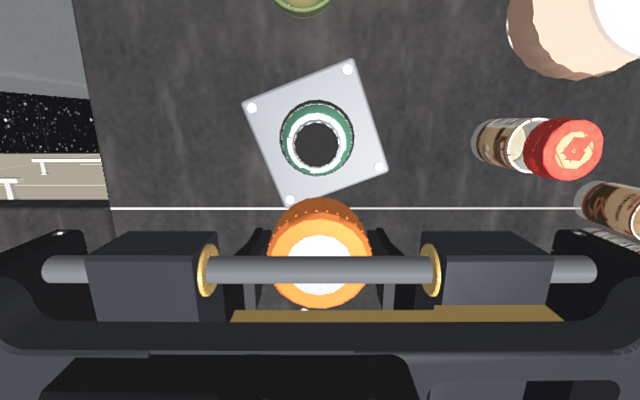

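The flask axis is at (512,-192.3), with its mouth at pixel (316,144). I'll move over it and start lowering.

```bash
python3 -m creep '255 0.55 -0.013 0 0 0 0;255 0.55 -0.013 0 0 0 0;255 0 0 0.34 0 0 0;255 0 0 0.34 0 0 0;255 0 0 0.1 0 0 0;255 0 0 0.1 0 0 0;255 0 0 0 0 0 0;255 0 0 0 0 0 0' && python3 -m creep '255 0 0 0.04 0 0 0;255 0 0 0.04 0 0 0;255 0 0 0.04 0 0 0;255 0 0 0.02 0 0 0;255 0 0 0.02 0 0 0;255 0 0 0.0 0 0 0;255 0 0 0 0 0 0;255 0 0 0 0 0 0'
```

```text
time_s: 8.28
eef_pos: [511.3, -191.8, 109.0]
tool_rot: [[-0.0, 1.0, 0.001], [1.0, 0.0, -0.0], [-0.0, 0.001, -1.0]]
force: [0.8, -0.3, -0.8]
width: 55.7
gripper_force: 20.0
time_s: 8.95
eef_pos: [511.1, -191.4, 100.6]
tool_rot: [[-0.001, 1.0, 0.0], [1.0, 0.001, -0.0], [-0.0, 0.0, -1.0]]
force: [-0.3, -0.7, -0.5]
width: 56.0
gripper_force: 20.0
```

```bash
python3 -m creep '255 0 0.01 0.02 0 0 0;255 0 0 0.02 0 0 0;255 0 0 0.02 0 0 0;255 0 0 0.02 0 0 0;255 0 0 0.02 0 0 0;255 0 0 0.0 0 0 0;255 0 0 0 0 0 0;255 0 0 0 0 0 0'
```

```text
time_s: 9.62
eef_pos: [511.8, -191.6, 95.6]
tool_rot: [[-0.001, 1.0, 0.001], [1.0, 0.001, -0.001], [-0.001, 0.001, -1.0]]
force: [1.4, -2.5, -1.0]
width: 56.0
gripper_force: 20.0
```

```bash
python3 -m creep '255 0 0.00 0.01 0 0 0;255 0 0 0.01 0 0 0;255 0 0 0.01 0 0 0;255 0 0 0.01 0 0 0;255 0 0 0.01 0 0 0;255 0 0 0.01 0 0 0;255 0 0 0 0 0 0;255 0 0 0 0 0 0'
```

```text
time_s: 10.28
eef_pos: [511.6, -191.6, 92.6]
tool_rot: [[-0.001, 1.0, 0.0], [1.0, 0.001, -0.001], [-0.001, 0.0, -1.0]]
force: [0.6, -4.5, 1.2]
width: 56.2
gripper_force: 20.0
```

```bash
python3 -m creep '255 -0.012 0.00 0.0 0 0 0;255 0 0 0.01 0 0 0;255 0 0 0.01 0 0 0;255 0 0 0.01 0 0 0;255 0 0 0 0 0 0;255 0 0 0 0 0 0;255 0 0 0 0 0 0;255 0 0 0 0 0 0'
```

```text
time_s: 10.95
eef_pos: [511.5, -191.8, 91.7]
tool_rot: [[-0.001, 1.0, 0.0], [1.0, 0.001, -0.0], [-0.0, 0.0, -1.0]]
force: [0.1, -2.9, 5.2]
width: 55.9
gripper_force: 20.0
```

Contact at the thread-top height. I'll turn anticlockwise (negative wz) with light pressure.

```bash
python3 -m creep '255 -0.005 0.00 0.005 0 0 -0.4;255 0 0 0 0 0 -0.4;255 0 0 0 0 0 -0.4;255 0 0 0 0 0 -0.4;255 0 0 0 0 0 -0.4;255 0 0 0 0 0 -0.4;255 0 0 0 0 0 0;255 0 0 0 0 0 0'
```

```text
time_s: 11.62
eef_pos: [511.4, -192.0, 91.6]
tool_rot: [[-0.209, 0.978, 0.0], [0.978, 0.209, -0.0], [-0.0, 0.0, -1.0]]
force: [-0.4, -2.3, 6.2]
width: 55.8
gripper_force: 20.0
```

```bash
python3 -m creep '255 0 0.00 0 0 0 -0.4;255 0 0 0 0 0 -0.4;255 0 0 0 0 0 -0.4;255 0 0 0 0 0 -0.4;255 0 0 0 0 0 0;255 0 0 0 0 0 0;255 0 0 0 0 0 0;255 0 0 0 0 0 0'; python3 -c "
from h import *;print(env.observe()['torque'])"
```

```text
time_s: 12.28
eef_pos: [511.4, -191.9, 91.6]
tool_rot: [[-0.343, 0.939, 0.0], [0.939, 0.343, -0.0], [-0.0, 0.0, -1.0]]
force: [0.1, -2.6, 7.8]
width: 55.9
gripper_force: 20.0
[-0.51477864  0.12779016  0.03381189]
```

```bash
python3 -m creep '255 0 0.00 0 0 0 -0.4;255 0 0 0 0 0 -0.4;255 0 0 0 0 0 -0.4;255 0 0 0 0 0 -0.4;255 0 0 0 0 0 -0.4;255 0 0 0 0 0 0;255 0 0 0 0 0 0;255 0 0 0 0 0 0'
```

```text
time_s: 12.95
eef_pos: [511.3, -191.9, 91.6]
tool_rot: [[-0.501, 0.866, -0.0], [0.866, 0.501, -0.0], [0.0, -0.0, -1.0]]
force: [-0.3, -2.8, 8.0]
width: 55.8
gripper_force: 20.0
```

```bash
python3 -m creep '255 0 0.00 0 0 0 -0.4;255 0 0 0 0 0 -0.4;255 0 0 0 0 0 -0.4;255 0 0 0 0 0 0;255 0 0 0 0 0 0;255 0 0 0 0 0 0;255 0 0 0 0 0 0;255 0 0 0 0 0 0'
```

```text
time_s: 13.62
eef_pos: [511.3, -192.0, 90.8]
tool_rot: [[-0.588, 0.809, -0.0], [0.809, 0.588, 0.0], [0.0, -0.0, -1.0]]
force: [-0.2, -3.7, 3.6]
width: 56.3
gripper_force: 20.0
```

The pins have sunk 0.8 mm. I'll turn a little more and lower gently.

```bash
python3 -m creep '255 0 0.00 0 0 0 -0.5;255 0 0 0.01 0 0 0;255 0 0 0.01 0 0 0;255 0 0 0.01 0 0 0;255 0 0 0 0 0 0;255 0 0 0 0 0 0;255 0 0 0 0 0 0;255 0 0 0 0 0 0'; python3 -c "
from h import *;print(env.observe()['torque'])"
```

```text
time_s: 14.28
eef_pos: [511.5, -192.1, 89.2]
tool_rot: [[-0.623, 0.782, 0.0], [0.782, 0.623, -0.0], [-0.0, 0.0, -1.0]]
force: [0.4, -3.8, 1.9]
width: 56.1
gripper_force: 20.0
[-0.68606535 -0.0990026   0.1496525 ]
```

```bash
python3 -m creep '255 -0.006 -0.005 0 0 0 0;255 0 0 0.02 0 0 0;255 0 0 0.02 0 0 0;255 0 0 0.02 0 0 0;255 0 0 0.02 0 0 0;255 0 0 0.02 0 0 0;255 0 0 0 0 0 0;255 0 0 0 0 0 0'; python3 -c "
from h import *;print(env.observe()['torque'])"
```

```text
time_s: 14.95
eef_pos: [511.2, -192.1, 83.9]
tool_rot: [[-0.623, 0.782, -0.001], [0.782, 0.623, 0.001], [0.001, -0.0, -1.0]]
force: [1.3, -1.9, -1.6]
width: 56.0
gripper_force: 20.0
[-0.35913321 -0.13216615  0.02596079]
```

```bash
python3 -m creep '255 0 0 0.01 0 0 0;255 0 0 0.01 0 0 0;255 0 0 0.005 0 0 0;255 0 0 0 0 0 0;255 0 0 0 0 0 0;255 0 0 0 0 0 0;255 0 0 0 0 0 0;255 0 0 0 0 0 0'
```

```text
time_s: 15.62
eef_pos: [511.2, -192.2, 83.1]
tool_rot: [[-0.623, 0.782, -0.0], [0.782, 0.623, 0.0], [0.001, -0.0, -1.0]]
force: [0.0, -1.3, 2.1]
width: 55.8
gripper_force: 20.0
```

```bash
python3 -m creep '255 0 0 0 0 0 0.4;255 0 0 0 0 0 0.4;255 0 0 0 0 0 0.4;255 0 0 0 0 0 0.4;255 0 0 0 0 0 0.4;255 0 0 0 0 0 0;255 0 0 0 0 0 0;255 0 0 0 0 0 0'; python3 -c "
from h import *;print(env.observe()['torque'])"
```

```text
time_s: 16.28
eef_pos: [511.2, -192.2, 82.9]
tool_rot: [[-0.478, 0.878, -0.0], [0.878, 0.478, 0.0], [0.001, -0.0, -1.0]]
force: [1.6, 0.1, 0.3]
width: 55.9
gripper_force: 20.0
[-0.05311637 -0.08258837 -0.00259805]
```

```bash
python3 -m creep '255 0 0 0.004 0 0 0.4;255 0 0 0.004 0 0 0.4;255 0 0 0.004 0 0 0.4;255 0 0 0.004 0 0 0.4;255 0 0 0.004 0 0 0.4;255 0 0 0 0 0 0;255 0 0 0 0 0 0;255 0 0 0 0 0 0'; python3 -c "
from h import *;print(env.observe()['torque'])"
```

```text
time_s: 16.95
eef_pos: [511.2, -192.3, 81.9]
tool_rot: [[-0.319, 0.948, -0.001], [0.948, 0.319, 0.0], [0.001, -0.0, -1.0]]
force: [-0.1, -0.4, -0.7]
width: 55.8
gripper_force: 20.0
[-0.11673593 -0.0588041  -0.05308872]
```

```bash
python3 -m creep '255 0 0 0.005 0 0 0.4;255 0 0 0.005 0 0 0.4;255 0 0 0.005 0 0 0.4;255 0 0 0.004 0 0 0.4;255 0 0 0.004 0 0 0.4;255 0 0 0 0 0 0;255 0 0 0 0 0 0;255 0 0 0 0 0 0'; python3 -c "
from h import *;print(env.observe()['torque'])"
```

```text
time_s: 17.62
eef_pos: [511.3, -192.4, 80.8]
tool_rot: [[-0.149, 0.989, -0.0], [0.989, 0.149, 0.0], [0.0, -0.0, -1.0]]
force: [0.3, -0.1, -1.0]
width: 55.8
gripper_force: 20.0
[-0.16222013  0.03302798  0.01202506]
```

```bash
python3 -m creep '255 0 0 0.005 0 0 0.4;255 0 0 0.005 0 0 0.4;255 0 0 0.005 0 0 0.4;255 0 0 0.004 0 0 0.4;255 0 0 0.004 0 0 0.4;255 0 0 0 0 0 0;255 0 0 0 0 0 0;255 0 0 0 0 0 0'; python3 -c "
from h import *;print(env.observe()['torque'])"
```

```text
time_s: 18.28
eef_pos: [511.3, -192.4, 79.7]
tool_rot: [[0.025, 1.0, -0.0], [1.0, -0.025, 0.0], [0.0, -0.0, -1.0]]
force: [0.4, -0.1, -0.4]
width: 55.9
gripper_force: 20.0
[-0.04501136  0.03202726 -0.03041314]
```

```bash
python3 -m creep '255 0 0 0.005 0 0 0.4;255 0 0 0.005 0 0 0.4;255 0 0 0.004 0 0 0.4;255 0 0 0.004 0 0 0.4;255 0 0 0 0 0 0;255 0 0 0 0 0 0;255 0 0 0 0 0 0;255 0 0 0 0 0 0'; python3 -c "
from h import *;print(env.observe()['torque'])"
```

```text
time_s: 18.95
eef_pos: [511.5, -192.5, 79.0]
tool_rot: [[0.164, 0.987, 0.0], [0.987, -0.164, -0.0], [-0.0, 0.0, -1.0]]
force: [-0.7, -0.0, 0.5]
width: 56.0
gripper_force: 20.0
[-0.12251957  0.01435757 -0.04301734]
```

```bash
python3 -m creep '255 0 0 0.005 0 0 0.4;255 0 0 0.005 0 0 0.4;255 0 0 0.005 0 0 0.4;255 0 0 0.004 0 0 0.4;255 0 0 0 0 0 0;255 0 0 0 0 0 0;255 0 0 0 0 0 0;255 0 0 0 0 0 0'; python3 -c "
from h import *;print(env.observe()['torque'])"
```

```text
time_s: 19.62
eef_pos: [511.7, -192.7, 78.2]
tool_rot: [[0.3, 0.954, 0.001], [0.954, -0.3, -0.001], [-0.0, 0.001, -1.0]]
force: [-0.0, -0.4, 5.3]
width: 55.7
gripper_force: 20.0
[-0.1174237   0.11746943  0.01801577]
```

```bash
python3 -m creep '255 0 0 0.005 0 0 0.4;255 0 0 0.005 0 0 0.4;255 0 0 0.004 0 0 0.4;255 0 0 0.004 0 0 0.4;255 0 0 0 0 0 0;255 0 0 0 0 0 0;255 0 0 0 0 0 0;255 0 0 0 0 0 0'; python3 -c "
from h import *;print(env.observe()['torque'])"
```

```text
time_s: 20.28
eef_pos: [511.6, -192.8, 77.8]
tool_rot: [[0.428, 0.904, 0.0], [0.904, -0.428, -0.001], [-0.001, 0.001, -1.0]]
force: [-1.0, 0.1, 8.6]
width: 55.7
gripper_force: 20.0
[-0.08654839  0.32835353  0.20033138]
```

```bash
python3 -m creep '255 0 0 0.004 0 0 0.3;255 0 0 0.002 0 0 0.3;255 0 0 0.0 0 0 0.2;255 0 0 0.0 0 0 0;255 0 0 0 0 0 0;255 0 0 0 0 0 0;255 0 0 0 0 0 0;255 0 0 0 0 0 0'; python3 -c "
from h import *;print(env.observe()['torque'])"
```

```text
time_s: 20.95
eef_pos: [511.6, -192.9, 77.6]
tool_rot: [[0.488, 0.873, 0.0], [0.873, -0.488, -0.002], [-0.002, 0.001, -1.0]]
force: [-1.7, 0.3, 9.9]
width: 55.8
gripper_force: 20.0
[-0.11464198  0.32594527  0.73045427]
```

Firm torque (0.73 N m) at 68° and 5.4 mm of sink: this is the end stop. I'll release, retreat and check.

```bash
python3 -m creep '255 0 0 -0.006 0 0 -0.15;0 0 0 0 0 0 0;0 0 0 0 0 0 0;0 0 0 0 0 0 0;0 0 0 0 0 0 0;0 0 0 0 0 0 0;0 0 0 0 0 0 0;0 0 0 0 0 0 0' && python3 -m creep '0 0 0 -0.1 0 0 0;0 0 0 -0.3 0 0 0;0 0 0 -0.5 0 0 0;0 0 0 -0.5 0 0 0;0 0 0 -0.5 0 0 0;0 0 0 -0.3 0 0 0;0 0 0 0 0 0 0;0 0 0 0 0 0 0'
python3 - <<'E'
from h import *
import scipy.optimize as so
s,im=lids('w5')
hsv=cv2.cvtColor(im,cv2.COLOR_BGR2HSV);m=cv2.inRange(hsv,(5,150,80),(22,255,255));m[:,:250]=0;m[:,390:]=0
cn=max(cv2.findContours(m,0,2)[0],key=cv2.contourArea);x,y,w,h=cv2.boundingRect(cn);ob=np.array([x,y,x+w,y+h]);print(ob)
t=np.linspace(0,2*np.pi,90)
def pred(p):
    q=proj("wrist",np.vstack([np.c_[p[0]+28*np.cos(t),p[1]+28*np.sin(t),p[2]+z+0*t] for z in(-16,16)]),s);return np.r_[q.min(0),q.max(0)]
r=so.least_squares(lambda p:pred(p)-ob,[512,-192,87]);print(r.x,r.fun)
E
```

```text
time_s: 21.62
eef_pos: [511.3, -192.4, 76.8]
tool_rot: [[0.481, 0.877, -0.0], [0.877, -0.481, 0.0], [0.0, -0.0, -1.0]]
force: [0.1, 0.6, -0.9]
width: 85.9
gripper_force: 0.0
time_s: 22.28
eef_pos: [511.8, -192.6, 188.0]
tool_rot: [[0.48, 0.877, 0.002], [0.877, -0.48, -0.001], [-0.0, 0.002, -1.0]]
force: [-0.1, 0.8, -0.3]
width: 87.4
gripper_force: 0.0
22.2833 [ 511.8 -192.6  188. ] [[0.48, 0.877, 0.002], [0.877, -0.48, -0.001], [-0.0, 0.002, -1.0]] [-32.3  26.8  95.6  -0.   57.5  -3.6] [-0.1  0.8 -0.3]
0.62 [285.7, 170.7, 349.0, 232.3] 3114 (318.35382080078125, 201.25726318359375) 32.431148529052734 [ 503.  -208.5   24. ]
[288 169 349 231]
[ 510.35448221 -195.86291774   67.81835829] [ 0.56788157 -0.58508865 -0.56849869  0.55322077]
```

View pics/w5.png

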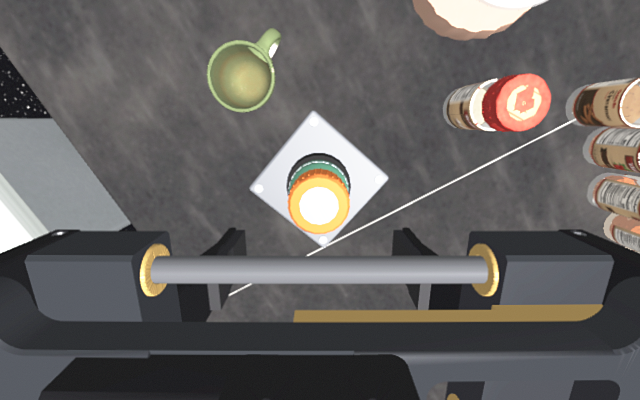

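The lid sits upright on the flask at (320,203), and the bystanders haven't moved. Turn (68° against the expected 66°), sink and end-stop torque all agree with fully home.

```bash
python3 -c "from workcell import env;print(env.sign_off())"
```

```text
the job is handed in; nothing more can be done
None
```

I screwed the smallest orange lid onto the green flask until it met its end stop (68° clockwise, 5.4 mm of sink after the drop), let go and handed the job in; sign-off gave no verdict, and fully home is inferred from feel because the last camera check could not confirm the lid's height.

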